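# Load a tin onto the desk roller rack

## Task

Take the oblong metal tin (not the round one or the tall square one) and set it down gently, upright and lengthwise, on the upper half of the sloped roller lane, then let go so that it rolls down by itself to rest against the stop at the low end. Leave the round tin and the tall square tin where they stand.

Things in the scene. Friction and masses are not known exactly. Their poses are not given: they have to be found in the camera images.
- tin_center (a point): Centre (half-way up) of the oblong tin to be loaded: a closed plain metal box with a fitted lid, 95 mm long (its x axis) x 56 mm wide (its y axis) x 70 mm tall (z, upright), 150 to 300 g. It stands upright on the desk; grasp it across its 56 mm width. Either end may lead.
- lane: White rack's sloped roller lane, fixed. Origin: mid-lane on the plane of the roller tops, 60 mm above the desk. x: up the slope (8 deg), low end roughly towards the robot; y: across; z: square to rollers. Free-turning rollers x -137 to +145 mm; stop's inner face x -140, 30 mm high. Side guides 10 mm above rollers, 80 mm apart, 96 outside. At the stop the oblong tin's centre is x -92, z 35 mm.
- roundtin_center (a point): Centre (half-way up) of a round metal tin, 62 mm diameter, 70 mm tall: a bystander, to be left alone.
- talltin_center (a point): Centre (half-way up) of a tall square metal tin, 54 x 54 x 92 mm tall: a bystander, to be left alone.
Mind the look-alikes: they are no part of the job. What is shaped like the part that bears tin_center but yellow is not meant.

How it is judged (in metres and radians):
On the way, in this order (a step that is already met when the one before it is completed fails the run):
1. the oblong tin is let go low on the rollers of the upper half of the lane (contact force between tin and the fingers below 0.05 N and x of tin_center in the frame of lane between 0.015 and 0.14 m and y of tin_center in the frame of lane between -0.025 and 0.025 m and z of tin_center in the frame of lane between 0.015 and 0.055 m), for 0.04 s.
2. it rolls down the lower half untouched (contact force between tin and the fingers below 0.05 N and x of tin_center in the frame of lane between -0.07 and -0.01 m and y of tin_center in the frame of lane between -0.025 and 0.025 m and z of tin_center in the frame of lane between 0.015 and 0.055 m), for 0.04 s.
At the end, for the whole second after the job is handed in: The oblong tin rests, released and still, in the lane against the stop (centre within 15 mm of its place along the lane, 25 mm across), upright on the rollers within 10 degrees and lengthwise within 17 degrees; the round and tall tins are where they were (within 30 mm) (x of tin_center in the frame of lane between -0.105 and -0.077 m and y of tin_center in the frame of lane between -0.025 and 0.025 m and z of tin_center in the frame of lane between 0.025 and 0.045 m and angle between the x axis of tin and the x axis of lane, either way round below 0.3 rad and angle between the z axis of tin and the z axis of lane, either way round below 0.17 rad and linear speed of tin below 0.02 m/s and contact force between tin and the fingers below 0.05 N); the robot touches nothing.
It fails at once if the tin is dropped onto the lane from more than 25 mm above the rollers (contact force between tin and the fingers below 0.05 N and z of tin_center in the frame of lane above 0.062 m and x of tin_center in the frame of lane between -0.19 and 0.19 m and y of tin_center in the frame of lane between -0.08 and 0.08 m).
It fails at once if the round tin is displaced by more than 30 mm (distance of roundtin_center from where it was at the start of the episode above 0.03 m).
It fails at once if the tall square tin is displaced by more than 30 mm (distance of talltin_center from where it was at the start of the episode above 0.03 m).
It also fails if it takes over 37 s, if anything falls off the work surface, if the arm or the gripper's body presses on something with over 40 N, if the wrist force passes 120 N, or if a joint passes its speed limit or range.

## Robot

A 7-joint arm with a two-finger parallel gripper is mounted at the origin on the work surface. World frame = base frame: x ahead of the robot, y to its left, z up, the work surface at z = 0. Lengths are in mm, angles in rad, forces in N, time in s.
With the tool pointing down it reaches from about 425 to 825 mm from the base axis. Payload 3.6 kg.
Tool frame: the origin (TCP) lies at the very end of the fingers, on their centre line; the grasp point (between the pads) lies grip_depth behind it (grip_depth is the distance from the TCP to the grasp point, in mm); z points along the fingers, x is the direction in which the jaws open and shut, and the axes are right-handed (so a half turn about z gives the same grasp; the last joint's range is limited). The gripper opens to 85 mm and grips with 20 to 120 N. Pads are 22 mm wide; open, the fingers measure 114 mm over their backs; the gripper's body (76 mm by 85 mm) begins 54 mm behind the grasp point. The pads swing forward as they close: fully open they stand 13 mm farther back than shut.
Start: joints at [1.153, 0.615, -0.013, 1.423, 0.008, 1.103, -0.04], TCP at [247.612, -600.956, 201.797] pointing down, gripper open.
Joint ranges: [-3.12, 3.12], [-0.3, 2.06], [-1.34, 1.32], [0.26, 2.42], [-1.36, 4.5], [0.01, 1.98], [-2.84, 2.84]. Speed limits (rad/s): [2.79, 2.79, 3.14, 3.14, 3.14, 3.14, 3.14].

## Interface

Orientations are given as a unit quaternion [x, y, z, w].
In Python, from plant import get_obs, camera, close_job, spot_in, mark_of, grip_depth gives the robot as it stands. The module is installed in compiled form; this text tells all that it offers.
- The arm moves only by the tool move_arm, never from a script. Its argument "plan" is one flat list of numbers, 5 for each row, row after row: the shift along the tool's x, y, z in m, then the turn about the tool's z in rad, then the opening in per cent of the stroke, from 0 (shut) to 100 (fully open). In form: [tx, ty, tz, spin, gripper, tx, ty, tz, spin, gripper, ...]. A call has 1 to 8 rows; each row shifts and turns the commanded pose from where the row before left it, along the tool's axes as they then stand; what a row does not reach is not made up. A row lasts 1/12 s, in which the tool goes at most 41.7 mm and 7.16 degrees, less where a joint would pass 70% of its speed; a pose out of reach is approached as far as the arm can. A call with a gripper value outside its range is refused whole. The fingers move at their own pace and stop on an object; the grip force is fixed at half the most. Time passes only in rows, so rows that do not move let the fingers close. It gives the time, the measured TCP pose, the force and the opening at its end, in the units of the state.
- get_obs(): the state, without advancing time (a new reading comes with each control period).
- camera(name): name is "scene" or "top" or "wrist"; returns a dict with "image" (400x640x3 uint8, red, green, blue), "intrinsics" (3x3 intrinsics, pixels), "camera_from_world" (4x4, takes a point from world to camera coordinates). Camera axes: x right, y down, z forward; pixel columns grow to the right and rows downward; lengths in mm; the calibration is good to about 2 mm. A picture is of the moment at which its call begins. There is no depth.
- close_job(): hands the job in, once; it reports no verdict.
Trained networks look in a picture, given as the dict that the camera call returned (one of the last four; its "shot" number tells which), for a name from the list of things; names that differ only in an ending like _2 or _b are one class to them, and where a whole thing is asked for, a point or a joint stands for the part that bears it (a point fixed in the world has none). Each returns a list of dicts, best first, with "score" (0 to 1); they miss things now and then, are a little off and sometimes report something else, mostly with a low value. They report only what shows in the picture. A call takes as long as a camera call. They do not tell look-alikes from the thing itself.
- spot_in(picture, label): "rect" ([left, top, right, bottom] in pixels, round what is visible of it).
- mark_of(picture, label): "xy" ([column, row] in pixels: a listed point, or the origin of a listed thing).
The state is a dict: "t": time; "q": joint angles; "joint_vel": joint speeds; "effort": joint torques, N m; "ee_pos": TCP position; "tool_rot": TCP orientation; "wrist_force": force on the tool from outside, world axes, zero at the start; "torque": the same for the moment, N m; "grip_width": opening from 0.0 (shut) to 1.0 (fully open).
Only numpy, scipy, OpenCV 4.12 (cv2) and the standard library are available. Lean on these libraries where they do the work, as an engineer would, in place of code of your own. Each camera call takes 0.05 s, during which the arm holds its last target.

## Working session

There is one attempt and no reset: what is moved stays moved. The work goes in short steps, Python scripts to look and compute and a tool call to move; the robot and the scene stay as the last step left them, time stands still between calls to the robot, and variables do not carry over. Pictures are saved under pics/ and viewed, and the job is handed in when it is done.

Besides the shell and the picture viewer there is one more tool, called after "Request:" by a JSON object that holds its "name" and its "arguments". move_arm: Moves the arm, as the interface text tells. Its arguments: {"type":"object","properties":{"plan":{"type":"array","items":{"type":"number"}}},"required":["plan"]}

```bash
mkdir -p pics
cat > h.py <<'E'
import numpy as np, cv2
from plant import *
def save(p,n): cv2.imwrite('pics/'+n+'.png',p['image'][:,:,::-1])
def ray(p,xy):
    K=np.array(p['intrinsics']);T=np.array(p['camera_from_world']);R=T[:3,:3];c=-R.T@T[:3,3]
    return c,R.T@np.linalg.inv(K)@np.array([xy[0],xy[1],1.])
def atz(p,xy,z):
    c,d=ray(p,xy);return c+d*(z-c[2])/d[2]
def proj(p,X):
    T=np.array(p['camera_from_world']);v=T[:3,:3]@np.array(X,float)+T[:3,3];v=np.array(p['intrinsics'])@v;return v[:2]/v[2]
def tri(ps,xys):
    A=np.zeros((3,3));b=np.zeros(3)
    for p,xy in zip(ps,xys):
        c,d=ray(p,xy);d=d/np.linalg.norm(d);M=np.eye(3)-np.outer(d,d);A+=M;b+=M@c
    return np.linalg.solve(A,b)
E
python3 - <<'E'
from h import *
P={}
for n in ['scene','top','wrist']:
    p=camera(n);save(p,n+'0');P[n]=p
    for l in ['tin_center','lane','roundtin_center','talltin_center']:
        print(n,l,[(np.round(m['xy'],1).tolist(),round(m['score'],2)) for m in mark_of(p,l)][:3],[(np.round(m['rect']).tolist(),round(m['score'],2)) for m in spot_in(p,l)][:3])
    T=np.array(p['camera_from_world']);print((-T[:3,:3].T@T[:3,3]).round())
o=get_obs();print(o['t'],o['ee_pos'],o['tool_rot'],o['grip_width'],grip_depth)
E
```

```text
scene tin_center [([167.2, 225.8], 0.87), ([223.2, 189.6], 0.75)] [([137.0, 202.0, 190.0, 248.0], 0.68), ([206.0, 164.0, 242.0, 212.0], 0.67)]
scene lane [([407.2, 205.9], 0.87)] [([376.0, 156.0, 449.0, 268.0], 0.68)]
scene roundtin_center [([250.1, 151.3], 0.56)] [([239.0, 134.0, 265.0, 168.0], 0.72)]
scene talltin_center [([323.1, 162.2], 0.91)] [([305.0, 139.0, 334.0, 182.0], 0.58), ([237.0, 135.0, 265.0, 170.0], 0.35)]
[1106.   86.  701.]
top tin_center [([449.7, 136.2], 0.73), ([416.4, 192.8], 0.63), ([232.5, 202.0], 0.57)] [([427.0, 112.0, 480.0, 157.0], 0.95), ([396.0, 170.0, 434.0, 213.0], 0.81)]
top lane [([230.6, 203.7], 0.87)] [([189.0, 134.0, 275.0, 275.0], 0.63)]
top roundtin_center [([407.1, 245.9], 0.62)] [([392.0, 232.0, 425.0, 264.0], 0.87)]
top talltin_center [([329.2, 248.9], 0.86)] [([315.0, 234.0, 349.0, 271.0], 0.73)]
[550. -61. 990.]
wrist tin_center [] []
wrist lane [] []
wrist roundtin_center [] []
wrist talltin_center [] []
[ 309. -576.  375.]
1.35 [ 247.62338021 -600.95192105  201.78682198] [ 8.30959294e-01 -5.56333218e-01 -2.59132072e-05 -4.51324781e-05] 1.0001743340517317 18.700000000000003
```

View pics/scene0.png

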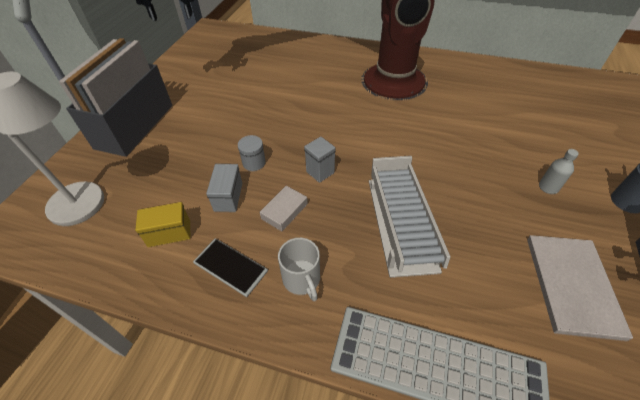

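View pics/top0.png

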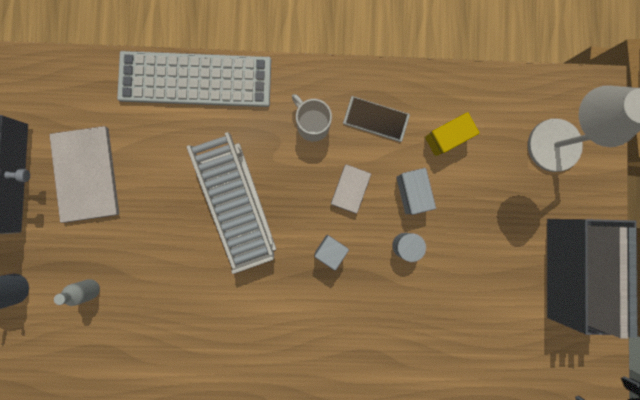

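Candidates: the yellow box at scene (167,226) / top (450,136) is a decoy. The grey oblong box is at scene (223,189) / top (416,193). The round tin is at top (408,247), the tall square tin at top (331,252), and the flat white box at top (351,189). I choose the grey oblong one and check it in a crop.

Run:
```python
from h import *
t=camera('top');s=camera('scene')
a=cv2.resize(t['image'][120:290,170:300],None,fx=4,fy=4,interpolation=cv2.INTER_CUBIC)[:600]
b=cv2.resize(t['image'][155:280,310:450],None,fx=5,fy=5,interpolation=cv2.INTER_CUBIC)[:600]
c=cv2.resize(s['image'][125:275,200:455],None,fx=3,fy=3,interpolation=cv2.INTER_CUBIC)
for n,i in zip('abc',(a,b,c)): cv2.imwrite(f'pics/c{n}.png',i[:,:,::-1]); print(i.shape)
print('tin',tri([t,s],[(416.4,192.8),(223.2,189.6)]))
print('lane',tri([t,s],[(230.6,203.7),(407.2,205.9)]), atz(t,(230.6,203.7),60))
print('round',tri([t,s],[(407,246),(250,151.3)]),'tall',tri([t,s],[(329.2,248.9),(323.1,162.2)]))
for q in [(0,0),(640,0),(0,400),(640,400)]: print(q,atz(t,q,0).round())
```

```text
(600, 520, 3)
(600, 700, 3)
(450, 765, 3)
tin [ 610.94839536 -318.47170352   18.98564609]
lane [570.41212153 115.67076667  58.13154847] [570.53751804 114.24303885  60.        ]
round [ 486.15333173 -295.55000032   39.32480275] tall [ 472.55601111 -108.60491351   38.06968867]
(0, 0) [1047.  698.    0.]
(640, 0) [1118. -884.    0.]
(0, 400) [104. 636.   0.]
(640, 400) [ 127. -875.    0.]
```

View pics/ca.png

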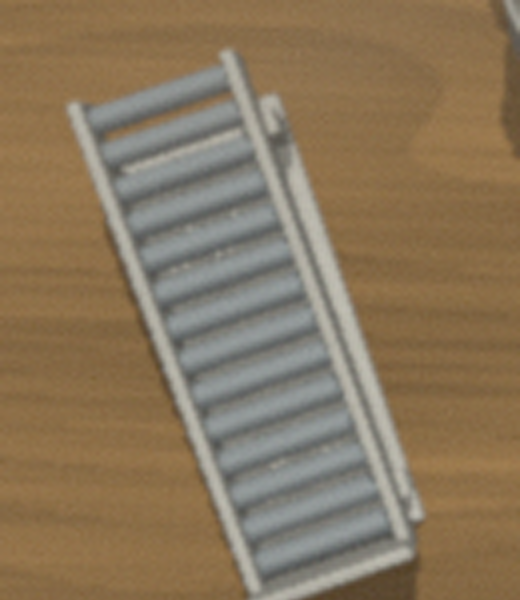

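View pics/cb.png

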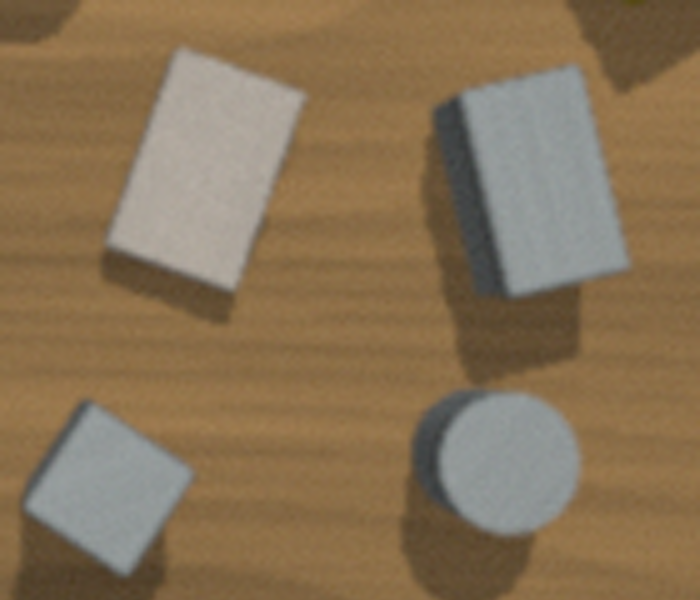

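View pics/cc.png

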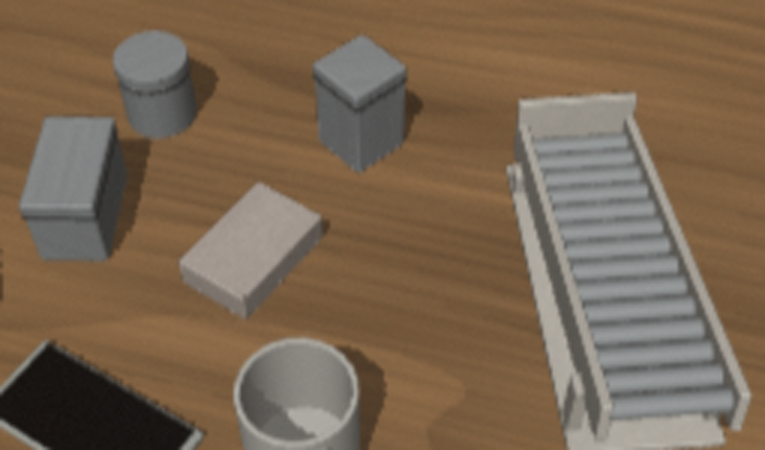

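Run:
```python
from h import *
from scipy.optimize import least_squares
t=camera('top')
C=np.array([(458,93),(578,65),(628,267),(510,298)])/5+[310,155]
W=np.array([atz(t,c,70) for c in C]);print(W.round(1));m=W.mean(0)
l=(W[0]+W[1]-W[2]-W[3])/2;w=(W[1]+W[2]-W[0]-W[3])/2
print('tin',m,np.hypot(*l[:2]),np.hypot(*w[:2]),'yaw L',np.degrees(np.arctan2(l[1],l[0])),np.degrees(np.arctan2(w[1],w[0])))
# lane: rails
def axes(th):
    c,s=np.cos(th),np.sin(th);a=np.radians(8)
    X=np.array([c*np.cos(a),s*np.cos(a),np.sin(a)]);Y=np.array([-s,c,0]);return X,Y,np.cross(X,Y)
# image left = world +y ; rail mid points up end and lower end, in crop a
obs=[((80,106),44,1),((230,55),-44,1),((253,585),44,0),((402,540),-44,0)]
def f(v):
    X,Y,Z=axes(v[2]);O=np.array([v[0],v[1],60]);r=[]
    for (px,y,up) in obs:
        x=v[3] if up else v[4]
        r+=list(proj(t,O+x*X+y*Y+10*Z)-(np.array(px)/4+[170,120]))
    return r
s=least_squares(f,[570,115,0,145,-140]);print(s.x,np.degrees(s.x[2]),np.array(s.fun).round(1))
i=t['image'].copy()
v=s.x
# overlay w/ mark-network origin and fit
for O in ([v[0],v[1],60],):
    X,Y,Z=axes(v[2])
    for x in(-137,0,145):
        a,b=[tuple(np.round(proj(t,np.array(O)+x*X+y*Y)).astype(int)) for y in(-40,40)];cv2.line(i,a,b,(255,0,0),1)
i=cv2.resize(i[120:290,170:300],None,fx=3.5,fy=3.5);cv2.imwrite('pics/ov.png',i[:,:,::-1])
```

```text
[[ 649.8 -269.5   70. ]
 [ 664.3 -324.    70. ]
 [ 573.4 -348.3   70. ]
 [ 557.8 -294.9   70. ]]
tin [ 611.33651183 -309.17666159   70.        ] 94.80060150791994 56.04775417172697 yaw L 15.180489008249275 -74.44998794844527
[ 6.70716548e+02  1.50191569e+02  3.55598585e-01  4.39899913e+01
 -2.45256744e+02] 20.374298108188754 [-0.1 -0.2  0.3  0.2  0.3  0.6 -0.4 -0.6]
```

View pics/ov.png

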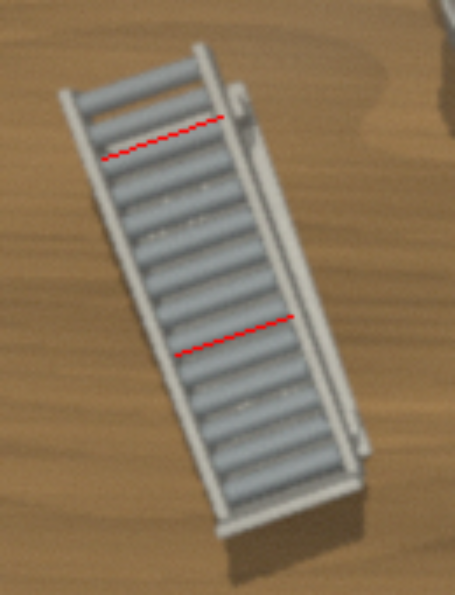

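Run:
```python
from h import *
from scipy.optimize import least_squares
t=camera('top')
def axes(th):
    c,s=np.cos(th),np.sin(th);a=np.radians(8)
    X=np.array([c*np.cos(a),s*np.cos(a),np.sin(a)]);Y=np.array([-s,c,0]);return X,Y,np.cross(X,Y)
obs=[((80,106),44,147),((230,55),-44,147),((253,585),44,-141),((402,540),-44,-141)]
def f(v):
    X,Y,Z=axes(v[2]);O=np.array([v[0],v[1],60]);r=[]
    for (px,y,x) in obs: r+=list(proj(t,O+x*X+y*Y+10*Z)-(np.array(px)/4+[170,120]))
    return r
s=least_squares(f,[570,115,0.3]);v=s.x;print(v,np.degrees(v[2]),np.array(s.fun).round(1))
X,Y,Z=axes(v[2]);O=np.array([v[0],v[1],60])
print(X,Y,Z,'place 70:',O+70*X+35*Z)
for n in('top','scene'):
    p=camera(n);i=p['image'].copy()
    for x in(-137,0,145):
        a,b=[tuple(np.round(proj(p,O+x*X+y*Y)).astype(int)) for y in(-40,40)];cv2.line(i,a,b,(255,0,0),1)
    i=i[120:290,170:300] if n=='top' else i[140:280,350:470]
    cv2.imwrite(f'pics/ov_{n}.png',cv2.resize(i,None,fx=3.5,fy=3.5)[:,:,::-1])
R=np.array
from scipy.spatial.transform import Rotation as Ro
print(Ro.from_quat(get_obs()['tool_rot']).as_matrix().round(3))
```

```text
[5.74046510e+02 1.11702774e+02 3.55384463e-01] 20.362029861148116 [-0.7 -0.8  0.3 -0.6  0.2  1.4  0.1 -0. ]
[0.92838897 0.3445646  0.1391731 ] [-0.34795083  0.93751278  0.        ] [-0.13047656 -0.0484254   0.99026807] place 70: [634.46705811 134.12740703 104.40149947]
[[ 0.381 -0.925 -0.   ]
 [-0.925 -0.381  0.   ]
 [-0.    -0.    -1.   ]]
```

```bash
cd pics; python3 -c "
import cv2,numpy as np
a=cv2.imread('ov_top.png');b=cv2.imread('ov_scene.png');b=cv2.resize(b,(340,396));c=np.zeros((595,795,3),np.uint8);c[:,:455]=a;c[:396,455:]=b;cv2.imwrite('ov2.png',c)"
```

```text
(no output)
```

View pics/ov2.png

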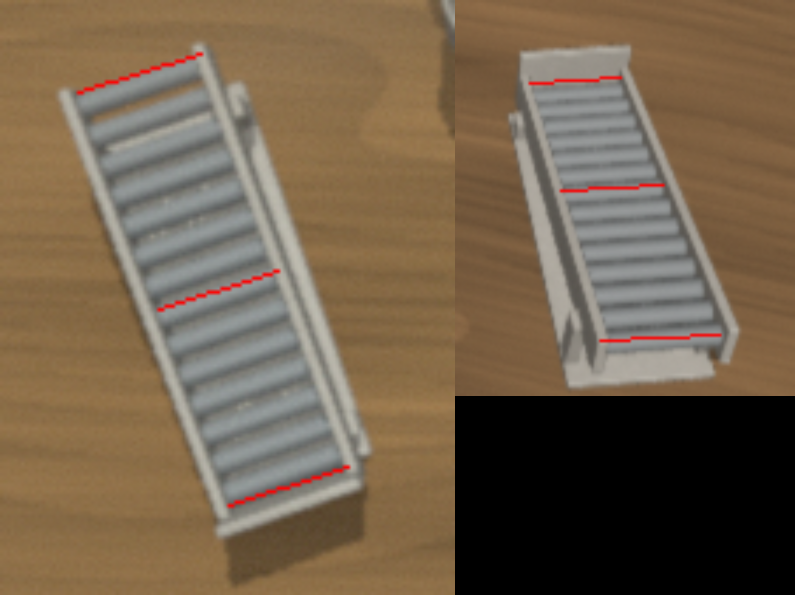

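Both views agree with the fitted lane: origin (574,112,60), yaw 20.4°, low end towards the robot. The tin is at (611,-309), 94.8 x 56.0 mm as described, yaw 15.2°, and it is grey. I'm moving above it now.

Request:
{"name": "move_arm", "arguments": {"plan": [-0.008,-0.028,0,0,100,-0.008,-0.028,0,0,100,-0.008,-0.028,0,0,100,-0.008,-0.028,0,0,100,-0.008,-0.028,0,0,100,-0.008,-0.028,0,0,100,-0.008,-0.028,0,0,100,-0.008,-0.028,0,0,100]}}

```text
t: 2.32
ee_pos: [431.4, -455.5, 202.0]
tool_rot: [0.831, -0.556, 0.0, 0.0]
wrist_force: [0.4, -0.0, 0.4]
grip_width: 0.999
```

Request:
{"name": "move_arm", "arguments": {"plan": [-0.008,-0.028,0,0,100,-0.008,-0.028,0,0,100,-0.008,-0.028,0,0,100,-0.008,-0.028,0,0,100,-0.008,-0.028,0,0,100,-0.008,-0.028,0,0,100,-0.008,-0.028,0,0.06,100,0,0,0,0.06,100]}}

```text
t: 2.98
ee_pos: [596.8, -321.5, 201.3]
tool_rot: [0.799, -0.602, 0.0, -0.004]
wrist_force: [1.9, 0.6, 0.4]
grip_width: 0.996
```

```bash
cat >> h.py <<'E'
from scipy.spatial.transform import Rotation as Ro
def togo(P,yaw):
    o=get_obs();M=Ro.from_quat(o['tool_rot']).as_matrix()
    d=M.T@(np.array(P,float)-o['ee_pos']);y=np.degrees(np.arctan2(M[1,0],M[0,0]))
    print('t',round(o['t'],2),'pos',np.round(o['ee_pos'],1),'toolx yaw',round(y,2),'F',np.round(o['wrist_force'],1),'g',round(o['grip_width'],3))
    print('tilt',M[:,2].round(4),'togo mm',d.round(1),'spin',round(-np.radians(yaw-y),4))
E
python3 - <<'E'
from h import *
togo([611.3,-309.2,150],-74.7)
p=camera('wrist');save(p,'w1')
W=[[649.8,-269.5],[664.3,-324],[573.4,-348.3],[557.8,-294.9]]
print([proj(p,w+[70]).round().tolist() for w in W], [(m['xy'],m['score']) for m in mark_of(p,'tin_center')],proj(p,[611.3,-309.2,35]))
E
```

```text
t 2.98 pos [ 596.8 -321.5  201.3] toolx yaw -74.01 F [1.9 0.6 0.4] g 0.996
tilt [ 0.0051  0.0066 -1.    ] togo mm [ -7.5 -17.   51.5] spin 0.0121
[[285.0, 119.0], [341.0, 120.0], [338.0, 210.0], [287.0, 210.0]] [([427.8, 57.2], 0.87)] [313.68618924 161.88654651]
```

View pics/w1.png

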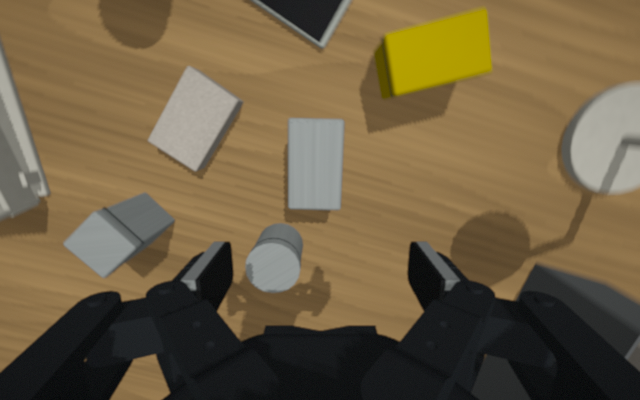

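The wrist picture shows the grey tin's top corners at (288,118), (343,118), (340,210) and (287,210). That matches the projected estimate within 2–3 px, and the yellow decoy sits off at (435,50).

Request:
{"name": "move_arm", "arguments": {"plan": [0,0,0,0,100,0,0,0,0,100,0,0,0,0,100]}}

```text
t: 3.33
ee_pos: [589.0, -331.8, 202.0]
tool_rot: [0.795, -0.606, 0.0, 0.001]
wrist_force: [-0.2, -0.3, -0.7]
grip_width: 0.997
```

Run:
```python
from h import *
togo([611.3,-309.2,22],-74.7)
```

```text
t 3.33 pos [ 589.  -331.8  202. ] toolx yaw -74.6 F [-0.2 -0.3 -0.7] g 0.997
tilt [-5.e-04 -9.e-04 -1.e+00] togo mm [-16.  -27.7 180. ] spin 0.0017
```

Request:
{"name": "move_arm", "arguments": {"plan": [-0.008,-0.014,0,0.002,100,-0.008,-0.014,0,0,100,0,0,0.02,0,100,0,0,0.025,0,100,0,0,0.025,0,100,0,0,0,0,100,0,0,0,0,100]}}

```text
t: 3.92
ee_pos: [613.3, -304.9, 130.5]
tool_rot: [0.796, -0.605, -0.002, -0.0]
wrist_force: [0.3, -0.2, 1.0]
grip_width: 1.0
```

Run:
```python
from h import *
togo([611.3,-309.2,22],-74.7)
p=camera('wrist');save(p,'w2')
W=[[649.8,-269.5],[664.3,-324],[573.4,-348.3],[557.8,-294.9]]
print([proj(p,w+[70]).round().tolist() for w in W])
```

```text
t 3.92 pos [ 613.3 -304.9  130.5] toolx yaw -74.48 F [ 0.3 -0.2  1. ] g 1.0
tilt [-0.0023  0.0026 -1.    ] togo mm [  3.9   2.9 108.5] spin 0.0038
[[289.0, 146.0], [360.0, 146.0], [355.0, 255.0], [292.0, 256.0]]
```

View pics/w2.png

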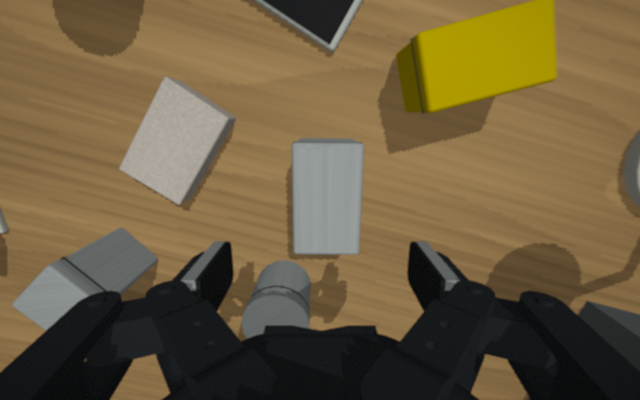

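Request:
{"name": "move_arm", "arguments": {"plan": [0,0,0.02,0,100,0,0,0,0,100,0,0,0,0,100,0,0,0,0,100]}}

```text
t: 4.3
ee_pos: [614.1, -307.4, 113.7]
tool_rot: [0.796, -0.606, 0.001, -0.0]
wrist_force: [-0.4, 0.3, 0.5]
grip_width: 1.002
```

Run:
```python
from h import *
togo([611.3,-309.2,22],-74.7)
p=camera('wrist');save(p,'w3')
W=[[649.8,-269.5],[664.3,-324],[573.4,-348.3],[557.8,-294.9]]
print([proj(p,w+[70]).round().tolist() for w in W])
togo([611.3,-309.2,22],-74.7)
```

```text
t 4.3 pos [ 614.1 -307.4  113.7] toolx yaw -74.59 F [-0.4  0.3  0.5] g 1.002
tilt [ 0.0028 -0.001  -1.    ] togo mm [ 0.9  3.4 91.7] spin 0.0019
[[283.0, 148.0], [359.0, 149.0], [354.0, 265.0], [287.0, 266.0]]
t 4.35 pos [ 614.1 -307.5  113.8] toolx yaw -74.59 F [-0.2 -0.6 -0.1] g 1.0
tilt [ 0.003  -0.0012 -1.    ] togo mm [ 0.7  3.4 91.8] spin 0.0019
```

View pics/w3.png

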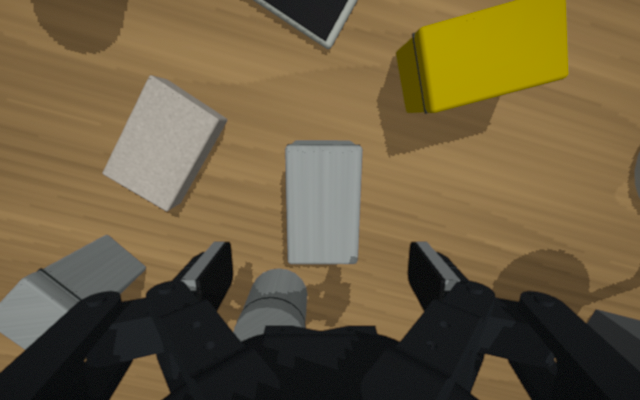

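Request:
{"name": "move_arm", "arguments": {"plan": [0.002,0.002,0.02,0.002,100,0,0,0.025,0,100,0,0,0.025,0,100,0,0,0.015,0,100,0,0,0.007,0,100,0,0,0,0,100,0,0,0,0,100]}}

```text
t: 4.93
ee_pos: [612.5, -310.0, 21.0]
tool_rot: [0.795, -0.607, 0.001, -0.0]
wrist_force: [-0.3, -0.5, 0.7]
grip_width: 0.999
```

Run:
```python
from h import *
togo([611.3,-309.2,22],-74.7)
p=camera('wrist');save(p,'w4')
```

```text
t 4.93 pos [ 612.5 -310.    21. ] toolx yaw -74.71 F [-0.3 -0.5  0.7] g 0.999
tilt [ 1.9e-03 -8.0e-04 -1.0e+00] togo mm [-1.1  1.  -1. ] spin -0.0002
```

View pics/w4.png

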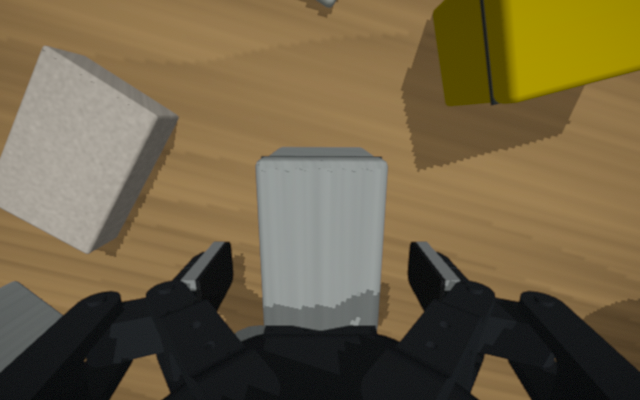

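The tin stands centred between the pads (columns 257–387, finger midline 320). Closing.

Request:
{"name": "move_arm", "arguments": {"plan": [0,0,0,0,0,0,0,0,0,0,0,0,0,0,0,0,0,0,0,0,0,0,0,0,0,0,0,0,0,0,0,0,0,0,0,0,0,0,0,0]}}

```text
t: 5.65
ee_pos: [612.7, -310.5, 21.5]
tool_rot: [0.795, -0.607, 0.002, -0.0]
wrist_force: [-0.6, 0.2, 6.4]
grip_width: 0.636
```

Request:
{"name": "move_arm", "arguments": {"plan": [0,0,-0.01,0,0,0,0,-0.02,0,0,0,0,-0.03,0,0,0,0,-0.03,0,0,0,0,-0.03,0,0,0,0,-0.03,0,0,0,0,-0.02,0,0,0,0,0,0,0]}}

```text
t: 6.32
ee_pos: [614.0, -310.5, 195.5]
tool_rot: [0.795, -0.607, 0.005, -0.001]
wrist_force: [0.9, -0.3, -1.8]
grip_width: 0.64
```

Run:
```python
from h import *
# place x=85 lane, at TCP; hover
th=0.3554;c,s=np.cos(th),np.sin(th);a=np.radians(8)
X=np.array([c*np.cos(a),s*np.cos(a),np.sin(a)]);Y=np.array([-s,c,0]);Z=np.cross(X,Y);O=np.array([574,111.7,60])
for x in (75,85): print(x,O+x*X+41.3*Z)
togo([*(O+80*X+41.3*Z)[:2],190],20.4-90)
p=camera('wrist');save(p,'w5');p=camera('scene');save(p,'s5')
```

```text
75 [638.24012061 135.54337397 111.33605381]
85 [647.52395682 138.98916418 112.72778482]
t 6.32 pos [ 614.  -310.5  195.5] toolx yaw -74.71 F [ 0.9 -0.3 -1.8] g 0.64
tilt [ 0.0088 -0.0038 -1.    ] togo mm [-424.3 -146.     4. ] spin -0.0891
```

View pics/s5.png

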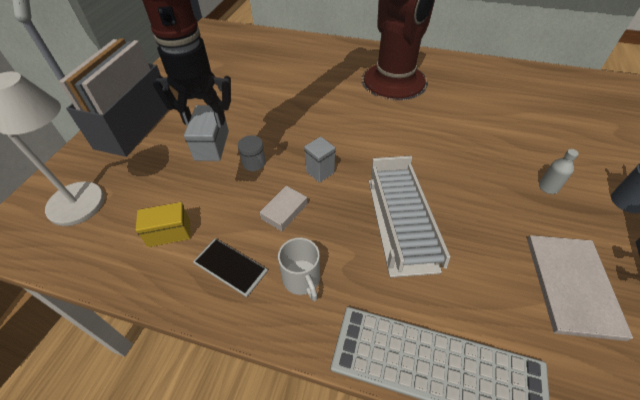

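View pics/w5.png

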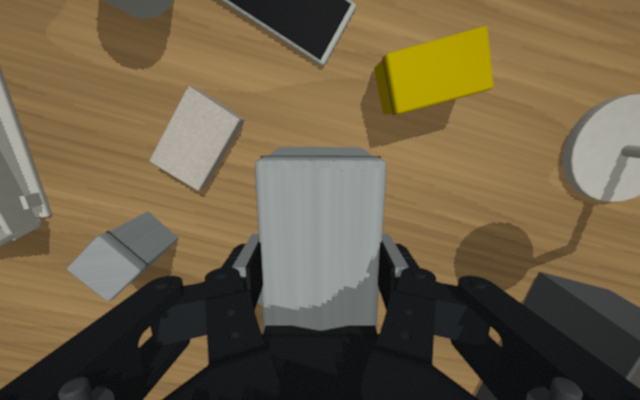

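The grey tin is held level between the fingers (scene (207,133)), and the bystanders are unmoved. Carrying it over the lane.

Request:
{"name": "move_arm", "arguments": {"plan": [-0.015,-0.005,0,0,0,-0.028,-0.01,0,0,0,-0.03,-0.01,0,0,0,-0.03,-0.01,0,0,0,-0.03,-0.01,0,0,0,-0.03,-0.01,0,0,0,-0.03,-0.01,0,0,0,-0.03,-0.01,0,0,0]}}

```text
t: 7.08
ee_pos: [622.9, -71.1, 187.2]
tool_rot: [0.795, -0.606, -0.003, 0.001]
wrist_force: [0.2, 0.3, -1.1]
grip_width: 0.633
```

Request:
{"name": "move_arm", "arguments": {"plan": [-0.03,-0.01,0,0,0,-0.03,-0.01,0,0,0,-0.03,-0.01,0,0,0,-0.03,-0.01,0,0,0,-0.03,-0.01,0,0,0,-0.03,-0.01,0,0,0,-0.02,-0.008,0,0,0,0,0,0,-0.045,0]}}

```text
t: 7.75
ee_pos: [634.3, 147.5, 186.8]
tool_rot: [0.812, -0.583, -0.005, -0.001]
wrist_force: [-0.3, 1.0, -2.0]
grip_width: 0.639
```

Request:
{"name": "move_arm", "arguments": {"plan": [0,0,0,-0.045,0,0,0,0,0,0,0,0,0,0,0,0,0,0,0,0,0,0,0,0,0]}}

```text
t: 8.17
ee_pos: [637.4, 136.0, 189.2]
tool_rot: [0.821, -0.571, -0.001, 0.0]
wrist_force: [0.1, 1.0, -2.2]
grip_width: 0.64
```

Run:
```python
from h import *
togo([642.9,137.3,150],20.4-90)
p=camera('wrist');save(p,'w6');p=camera('top');save(p,'t6')
```

```text
t 8.17 pos [637.4 136.  189.2] toolx yaw -69.62 F [ 0.1  1.  -2.2] g 0.64
tilt [-1.5e-03 -2.0e-04 -1.0e+00] togo mm [ 0.7 -5.7 39.2] spin -0.0004
```

View pics/w6.png

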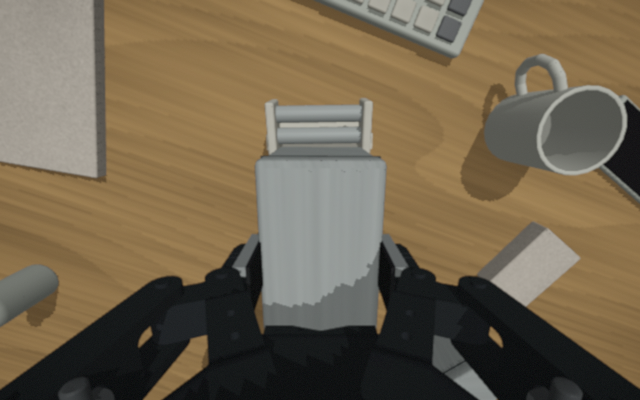

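View pics/t6.png

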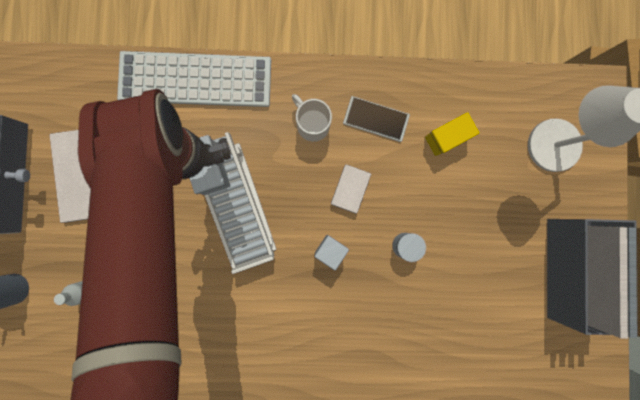

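The wrist view shows the rails at columns 272/366 (mid 319) running straight up the picture, with the tin's centre at 321, so it is aligned. Lowering.

Request:
{"name": "move_arm", "arguments": {"plan": [0,-0.002,0.015,0,0,0,-0.002,0.02,0,0,0,0,0.02,0,0,0,0,0.015,0,0,0,0,0.01,0,0,0,0,0,0,0,0,0,0,0,0]}}

```text
t: 8.85
ee_pos: [641.8, 137.5, 109.8]
tool_rot: [0.821, -0.571, -0.0, 0.0]
wrist_force: [-0.5, -0.6, -2.9]
grip_width: 0.638
```

Run:
```python
from h import *
togo([641,136.5,99],20.4-90)
p=camera('wrist');save(p,'w7');p=camera('scene');save(p,'s7')
cv2.imwrite('pics/s7c.png',cv2.resize(p['image'][100:290,330:490],None,fx=3,fy=3)[:,:,::-1])
```

```text
t 8.85 pos [641.8 137.5 109.8] toolx yaw -69.57 F [-0.5 -0.6 -2.9] g 0.638
tilt [-3.e-04  0.e+00 -1.e+00] togo mm [ 0.6  1.1 10.8] spin 0.0005
```

View pics/s7c.png

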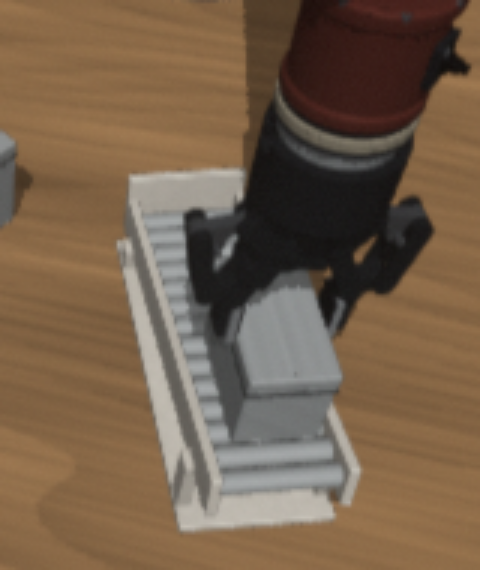

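View pics/w7.png

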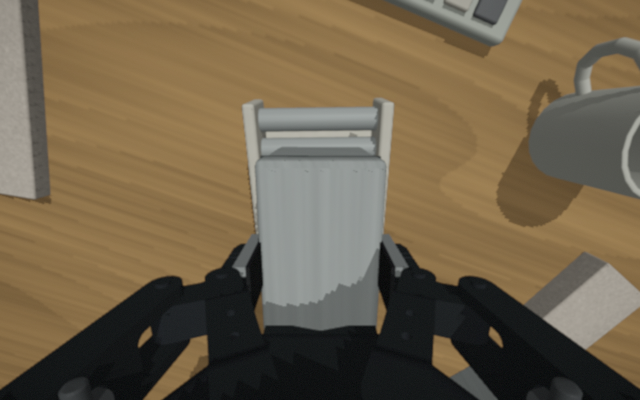

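Request:
{"name": "move_arm", "arguments": {"plan": [-0.001,0,0.004,0,0,0,0,0.004,0,0,0,0,0,0,0,0,0,0,0,0]}}

```text
t: 9.28
ee_pos: [641.1, 138.5, 101.7]
tool_rot: [0.821, -0.57, -0.0, 0.0]
wrist_force: [-0.4, -0.4, -2.3]
grip_width: 0.637
```

Request:
{"name": "move_arm", "arguments": {"plan": [0,0,0.0015,0,0,0,0,0.001,0,0,0,0,0,0,0,0,0,0,0,0]}}

```text
t: 9.62
ee_pos: [641.3, 138.5, 99.3]
tool_rot: [0.821, -0.57, -0.0, 0.0]
wrist_force: [-1.1, -0.5, -2.3]
grip_width: 0.642
```

Request:
{"name": "move_arm", "arguments": {"plan": [0,0,0.001,0,0,0,0,0.0005,0,0,0,0,0,0,0,0,0,0,0,0]}}

```text
t: 9.95
ee_pos: [641.4, 138.5, 97.9]
tool_rot: [0.821, -0.57, 0.0, -0.0]
wrist_force: [0.6, -0.1, -1.5]
grip_width: 0.638
```

Request:
{"name": "move_arm", "arguments": {"plan": [0,0,0.001,0,0,0,0,0.0005,0,0,0,0,0,0,0,0,0,0,0,0]}}

```text
t: 10.28
ee_pos: [642.4, 138.9, 97.4]
tool_rot: [0.821, -0.57, 0.001, -0.001]
wrist_force: [-0.3, 0.1, 3.5]
grip_width: 0.638
```

Contact is felt at the expected height (Fz rose by about 5 N). Letting go.

Request:
{"name": "move_arm", "arguments": {"plan": [0,0,0,0,100,0,0,0,0,100,0,0,0,0,100,0,0,0,0,100,0,0,0,0,100,0,0,0,0,100]}}

```text
t: 10.78
ee_pos: [641.1, 138.4, 96.1]
tool_rot: [0.821, -0.57, -0.0, 0.0]
wrist_force: [0.9, 0.1, 0.6]
grip_width: 1.001
```

Run:
```python
from h import *
togo([641,136.5,99],20.4-90)
p=camera('wrist');save(p,'w8');p=camera('scene');save(p,'s8')
cv2.imwrite('pics/s8c.png',cv2.resize(p['image'][100:290,330:490],None,fx=3,fy=3)[:,:,::-1])
```

```text
t 10.78 pos [641.1 138.4  96.1] toolx yaw -69.56 F [0.9 0.1 0.6] g 1.001
tilt [-5.e-04 -1.e-04 -1.e+00] togo mm [ 1.8  0.8 -2.9] spin 0.0008
```

View pics/s8c.png

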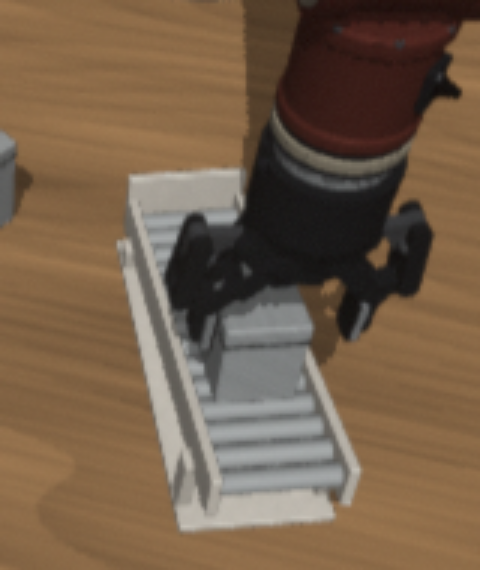

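View pics/w8.png

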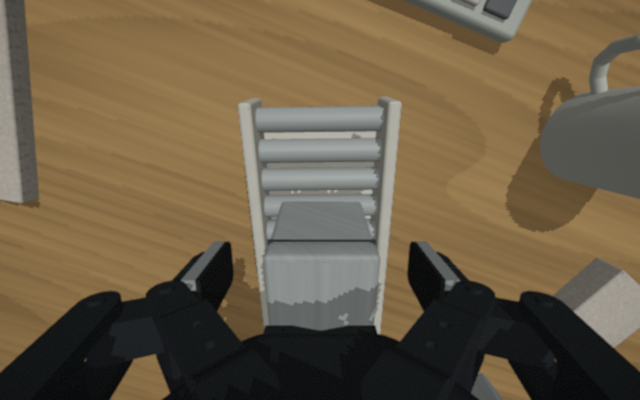

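The tin sits flat and is rolling down freely between the open fingers. Waiting.

Request:
{"name": "move_arm", "arguments": {"plan": [0,0,0,0,100,0,0,0,0,100,0,0,0,0,100,0,0,0,0,100,0,0,0,0,100,0,0,0,0,100,0,0,0,0,100,0,0,0,0,100]}}

```text
t: 11.55
ee_pos: [641.3, 138.5, 96.4]
tool_rot: [0.821, -0.57, -0.0, -0.0]
wrist_force: [0.5, -0.3, 0.8]
grip_width: 1.002
```

Run:
```python
from h import *
p=camera('top');save(p,'t9')
p=camera('scene');cv2.imwrite('pics/s9c.png',cv2.resize(p['image'][100:290,330:490],None,fx=3,fy=3)[:,:,::-1])
```

```text
(no output)
```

View pics/s9c.png

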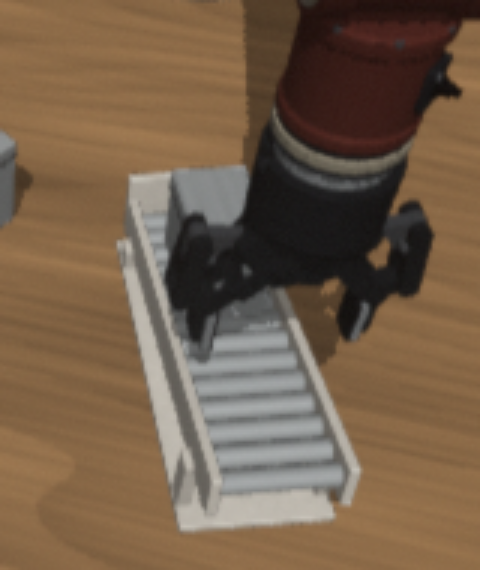

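View pics/t9.png

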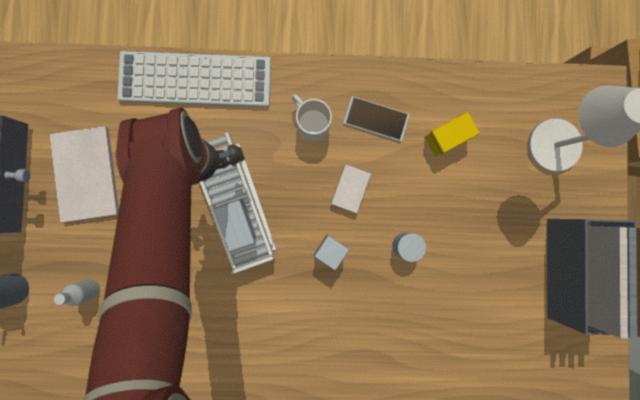

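The tin has rolled to about top (235,225). Now I raise the arm, move clear and check.

Request:
{"name": "move_arm", "arguments": {"plan": [0,0,-0.015,0,100,0,0,-0.025,0,100,0,0,-0.03,0,100,0,0,-0.03,0,100,0,0,-0.03,0,100,0,0,-0.02,0,100,0,0,0,0,100,0,0,0,0,100]}}

```text
t: 12.32
ee_pos: [642.0, 138.6, 247.8]
tool_rot: [0.821, -0.57, 0.001, -0.001]
wrist_force: [-0.8, 0.7, -0.9]
grip_width: 1.001
```

Run:
```python
from h import *
togo([641,136.5,99],20.4-90)
th=0.3554;c,s=np.cos(th),np.sin(th);a=np.radians(8)
X=np.array([c*np.cos(a),s*np.cos(a),np.sin(a)]);Y=np.array([-s,c,0]);Z=np.cross(X,Y);O=np.array([574,111.7,60])
p=camera('top');q=camera('scene');out=[]
for n,r,(y0,y1,x0,x1) in(('t',p,(120,290,170,300)),('s',q,(120,280,350,470))):
    i=r['image'].copy()
    pts=np.array([proj(r,O+x*X+y*Y+70*Z) for x,y in((-139.5,-28),(-44.5,-28),(-44.5,28),(-139.5,28))])
    print(n,pts.round(0).tolist(),[(m['xy'],m['score']) for m in mark_of(r,'tin_center')],proj(r,O-92*X+35*Z))
    k=4 if n=='s' else 3.5
    i=cv2.resize(i[y0:y1,x0:x1],None,fx=3.2,fy=3.2);cv2.polylines(i,[np.round((pts-[x0,y0])*3.2).astype(int)],True,(255,0,0),1)
    out.append(np.pad(i,((0,600-i.shape[0]),(0,0),(0,0))))
    for l in('roundtin_center','talltin_center'):print(l,[m['xy'] for m in mark_of(r,l)][:1])
cv2.imwrite('pics/fin.png',np.hstack(out)[:,:,::-1])
```

```text
t 12.32 pos [642.  138.6 247.8] toolx yaw -69.56 F [-0.8  0.7 -0.9] g 1.001
tilt [ 3.e-03  8.e-04 -1.e+00] togo mm [  1.6   2.1 148.8] spin 0.0007
t [[262.0, 263.0], [247.0, 221.0], [221.0, 230.0], [237.0, 272.0]] [([240.6, 244.3], 0.87), ([454.2, 131.6], 0.73)] [243.64901064 243.37779615]
roundtin_center [[408.0, 246.6]]
talltin_center [[327.8, 250.9]]
s [[383.0, 144.0], [391.0, 169.0], [417.0, 168.0], [407.0, 143.0]] [([164.4, 222.4], 0.79), ([397.9, 168.5], 0.6)] [397.62096976 167.82848398]
roundtin_center [[251.7, 151.5]]
talltin_center [[317.9, 163.6]]
```

View pics/fin.png

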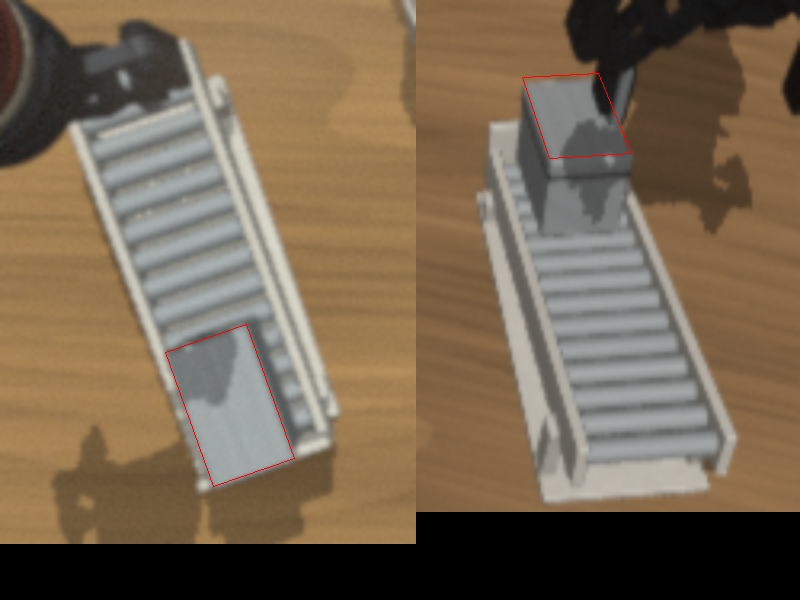

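The tin's top coincides with the outline predicted for resting at the stop, in both views. After a short settle I hand in.

Request:
{"name": "move_arm", "arguments": {"plan": [0,0,0,0,100,0,0,0,0,100,0,0,0,0,100,0,0,0,0,100,0,0,0,0,100,0,0,0,0,100]}}

```text
t: 13.22
ee_pos: [641.3, 138.5, 246.4]
tool_rot: [0.821, -0.57, -0.0, -0.0]
wrist_force: [0.8, 0.2, 0.1]
grip_width: 0.998
```

Run:
```python
from h import *
p=camera('top');print([(m['xy'],m['score']) for m in mark_of(p,'tin_center')]);print(close_job())
```

```text
[([448.7, 134.8], 0.83), ([245.2, 246.9], 0.78), ([232.2, 200.8], 0.21)]
the job is handed in; nothing more can be done
None
```

The oblong grey tin is in the lane, resting against the stop, and the job was handed in at about 13 s. I gripped it across its width and set it level on the upper half, at about x +75 mm in the lane. I opened the gripper once the wrist force showed contact. It then rolled down on its own and I raised the arm clear.

**Last checks:**
- **Resting place:** in both the top and scene views, the tin's upper face lies on the outline predicted for resting at the stop. It is upright, lengthwise and centred.
- **Other tins:** the round and tall tins show within network noise (up to 5 px) of where they started.
- **Stillness:** two top-view readings of the tin, about 1 s apart, differ by about 5 px. The detection network has been off by that much on things that never moved, so I took the tin to be at rest, but I did not confirm stillness any other way.
- **Yellow tin:** the networks kept marking it as a candidate; I left it alone.

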